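# Roll the feed roller up into its checking stand and bring the hold-down over

## Task

The feed roller lies at the foot of the checking stand. Without gripping or lifting it, push it slowly and gently with your fingertips up the stand's ramp, staying behind it so that it never runs free or rolls back, until it drops in between the two pairs of wheels at the top and rests there. Then push the raised hold-down yoke over so that its small wheel comes down and rests on the roller, move the hand clear, and leave the other things on the bench where they are.

Things in the scene. Friction and masses are not known exactly. Their poses are not given: they have to be found in the camera images.
- roller_center (a point): Centre of the feed roller: a loose, smooth, slippery steel cylinder, 60 mm diameter, 100 mm long, with a dark stub (15 mm diameter, 7 mm long) at each end; 0.4 to 0.8 kg. Its y axis is the roller's axis. It starts lying across the apron at the foot of the ramp, square to the ramp within a few degrees, and rolls freely.
- stand: Grey roller checking stand, fixed to the bench. Origin on the bench surface under the front wheel axle, on the middle line; x points up the ramp, z up. Base plate 6 mm thick, x = -265 to +135 mm, y = -68 to +68 mm. Side plates (inner faces y = +-60) from x = -12 to 74 reach 40 mm above the bench; posts at x = 68 to 100 that carry the yoke reach 88 mm.
- apron (a point): Middle of the apron, the level front part of the base plate, on its surface (stand x = -208 mm, 6 mm above the bench). It runs from a front lip 6 mm high (stand x = -262 to -256) to the foot of the ramp (x = -160). Side guides along apron and ramp: inner faces at y = +-54 mm, 8 mm higher than the running surface. Axes as the stand's.
- ramp: The ramp: two fixed steel rails (y = 34 to 54 mm each side) rising at 9 degrees. Origin on their running surface at the foot (stand x = -160, 6 mm above the bench); x points up the slope, z square to it. They end at stand x = -7, 30 mm above the bench.
- seat (a point): Where the roller's centre lies when it rests between the wheel pairs: stand x = 23.5 mm, 54 mm above the bench; axes as the stand's. Front wheels (24 mm diameter): axle at stand x = 0, 19 mm above the bench; rear wheels, the stop: x = 54, 25 mm. Once the roller's centre has passed x = 0 it drops by itself into this hollow.
- gauge (a point): Top of the dial gauge, 60 mm above the bench at stand x = 106 mm, behind the rear wheels: a 42 mm round dial, face up, on a post. Its spring plunger reaches to the seated roller and gives way to it (under 1 N). Not to be handled.
- yoke (a joint): Hold-down yoke, hinged across the stand at x = 84 mm, 72 mm above the bench. 0 rad: raised, leaning 15 degrees back from the ramp; its weight keeps it there. Pushed towards the ramp the value grows; past 0.27 rad (upright) it falls on by itself, slowly, until its small wheel rests on the seated roller at about 1.57 rad. 1.9 rad: end of swing, no roller there. Under 2 N to push.
- yoke_grip (a point): Middle of the yoke's hand bar, a black bar 18 mm in diameter, 100 mm long, across the stand (along stand y), 105 mm from the hinge. Raised, it is 173 mm above the bench at stand x = 111 mm. Two side arms at y = +-72 mm carry it.
- sleeve: Bystander: spare steel sleeve standing on end, 48 mm diameter, 50 mm high; origin in the centre of its underside.
- tally_counter: Bystander: small round tally counter, 45 mm diameter, 32 mm high.
- caliper: Bystander: caliper lying flat, 66x200x11 mm.
- hex_key: Bystander: small hex key lying flat, 33x82x5 mm.
- height_gauge: Bystander: small stepped steel gauge block, 28x60x26 mm.
There are look-alikes about, which are no part of the job. Of the things shaped like the part that bears roller_center, the aluminium one is meant.

How it is judged:
On the way, in this order (a step that is already met when the one before it is completed fails the run):
1. the roller is on its way up the ramp, the yoke still raised (x of roller_center in the frame of stand between -0.12 and -0.01 m and value of joint yoke below 0.2 rad), for 0.05 s.
2. the roller rests between the two wheel pairs, the yoke still raised (x of roller_center in the frame of seat between -0.004 and 0.004 m and y of roller_center in the frame of seat between -0.01 and 0.01 m and z of roller_center in the frame of seat between -0.003 and 0.003 m and linear speed of roller below 0.03 m/s and value of joint yoke below 0.2 rad), for 0.2 s.
3. the yoke is over and its wheel bears on the roller (value of joint yoke above 1.45 rad and contact force between yoke and roller above 0.3 N), for 0.2 s.
At the end, for the whole second after the job is handed in: The roller rests between the two wheel pairs (centre within 4 mm of the seat along the stand, 10 mm across it and 3 mm in height, axis across the stand within 0.06 rad, at rest), the yoke is over (1.50 to 1.65 rad) and its small wheel bears on the roller with at least 0.3 N (x of roller_center in the frame of seat between -0.004 and 0.004 m and y of roller_center in the frame of seat between -0.01 and 0.01 m and z of roller_center in the frame of seat between -0.003 and 0.003 m and angle between the y axis of roller_center and the y axis of stand, either way round below 0.06 rad and linear speed of roller below 0.02 m/s and value of joint yoke between 1.5 and 1.65 rad and contact force between yoke and roller above 0.3 N); the robot touches nothing.
It fails at once if the roller is lifted off the stand (z of roller_center in the frame of ramp above 0.054 m or (x of roller_center in the frame of stand above -0.15 m and z of roller_center in the frame of ramp above 0.04 m)).
It fails at once if the roller runs free on the ramp, knocked ahead or rolling back (faster than 0.35 m/s with no finger on it) (x of roller_center in the frame of stand between -0.16 and -0.03 m and linear speed of roller above 0.35 m/s and contact force between the fingers and roller below 0.05 N).
It fails at once if the roller is gripped or pushed hard (more than 35 N) (contact force between the fingers and roller above 35 N).
It fails at once if a bystander is moved more than 30 mm (distance of any of sleeve, tally_counter, caliper, height_gauge, hex_key from where it was at the start of the episode above 0.03 m).
It also fails if it takes over 48 s, if anything falls off the work surface, if the arm or the gripper's body presses on something with over 40 N, if the wrist force passes 120 N, or if a joint passes its speed limit or range.

## Robot

A 6-joint arm with a two-finger parallel gripper is mounted at the origin on a cart in front of the work surface, level with it; the furniture and walls round the work are solid. World frame = base frame: x ahead of the robot, y to its left, z up, the work surface at z = 0. Lengths are in m, angles in rad, forces in N, time in s.
With the tool pointing down it reaches from about 0.3 to 0.825 m from the base axis. Payload 5.4 kg.
Tool frame: the origin (TCP) lies at the very end of the fingers, on their centre line; the grasp point (between the pads) lies 19 mm behind it; z points along the fingers, x is the direction in which the jaws open and shut, and the axes are right-handed (so a half turn about z gives the same grasp; the last joint's range is limited). The gripper opens to 92 mm and grips with 3 to 60 N. Pads are 20 mm wide; open, the fingers measure 128 mm over their backs; the gripper's body (75 mm by 189 mm) begins 69 mm behind the grasp point.
Start: joints at [-1.366, 0.158, 1.597, -0, 1.386, -0.21], TCP at [0.232, -0.526, 0.215] pointing down, gripper open.
Joint ranges: [-2.91, 2.91], [-0.94, 2.29], [0.18, 2.7], [-1.29, 4.43], [0.17, 2.64], [-3, 3]. Speed limits (rad/s): [2.57, 2.57, 3.14, 3.14, 3.14, 3.14].

## Interface

Orientations are given as a rotation vector (axis times angle).
In Python, from workcell import bot gives the robot as it stands. Calls block until the motion is done:
- bot.goto(position, orientation): joint-space move of the TCP to a pose.
- bot.line_to(position, rot=None, max_speed=0.15): straight line of the TCP; rot=None keeps the orientation; max_speed is the mean speed in m/s.
- bot.set_joints(angles): joint-space move.
- bot.set_gripper(opening, newtons=None): opening from 0.0 (shut) to 1.0 (fully open); newtons is the grip in N (None keeps the last); returns when the fingers have stopped.
- bot.hold(seconds).
- bot.inverse_kinematics(position, orientation): joint angles nearest the present ones, or None.
- bot.read_camera(name): name is "scene" or "top" or "wrist"; returns a dict with "pixels" (384x512x3 uint8, blue, green, red), "fx", "fy", "cx", "cy" (pixels), "R" (3x3) and "t" (3): a world point X has camera coordinates R X + t. Camera axes: x right, y down, z forward; pixel columns grow to the right and rows downward; lengths in m; the calibration is good to about 2 mm. A picture is of the moment at which its call begins. There is no depth.
A pose or a line that the arm cannot do raises bot.MotionError and nothing moves.
- bot.job_done(): hands the job in, once; it reports no verdict.
Readings, each from a call of its own:
- bot.current_clock(): time.
- bot.current_joints(): joint angles.
- bot.current_joint_vel(): joint speeds.
- bot.current_effort(): joint torques, N m.
- bot.current_ee_pos(): TCP position.
- bot.current_tool_rot(): TCP orientation.
- bot.current_contact_force(): force on the tool from outside, world axes, zero at the start.
- bot.current_ft_torque(): the same for the moment, N m.
- bot.current_opening(): opening from 0.0 (shut) to 1.0 (fully open).
Only numpy, scipy, OpenCV 4.12 (cv2) and the standard library are available. Lean on these libraries where they do the work, as an engineer would, in place of code of your own. Each camera call takes 0.05 s, during which the arm holds its last target.

## Working session

There is one attempt and no reset: what is moved stays moved. The work goes in short steps, each a Python script; the robot and the scene stay as the last script left them, time stands still between calls to the robot, and variables do not carry over. Pictures are saved under pics/ and viewed, and the job is handed in when it is done.

```bash
ls; mkdir -p pics
python3 - <<'E'
from workcell import bot
import cv2,numpy as np
for n in ["scene","top","wrist"]:
    c=bot.read_camera(n); cv2.imwrite(f"pics/{n}0.png",c["pixels"])
    R=np.array(c["R"]);t=np.array(c["t"]);print(n,c["fx"],c["fy"],c["cx"],c["cy"],R.round(3).tolist(),(-R.T@t).round(3))
print(bot.current_clock(),bot.current_tool_rot())
E
```

```text
pics
scene 367.3206020392249 367.3206020392249 253.18262535824795 185.58886438311802 [[-0.88, -0.476, -0.0], [-0.268, 0.497, -0.825], [0.393, -0.726, -0.564]] [0.215 0.624 0.686]
top 425.7431412957785 425.7431412957785 249.9476646726794 194.45953945487327 [[-0.015, -1.0, 0.015], [-0.981, 0.012, -0.194], [0.194, -0.017, -0.981]] [ 0.374 -0.087  1.242]
wrist 275.43279474982495 275.43279474982495 252.19263624309548 187.03285138449274 [[0.403, -0.915, -0.003], [-0.879, -0.388, 0.278], [-0.255, -0.11, -0.961]] [ 0.303 -0.494  0.384]
0.15 [-2.63040880e+00  1.71587675e+00  1.54213125e-03]
```

View pics/scene0.png

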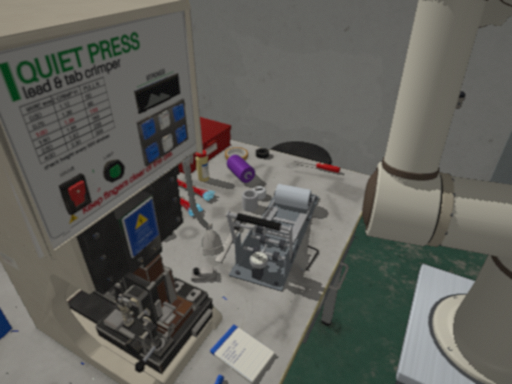

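View pics/top0.png

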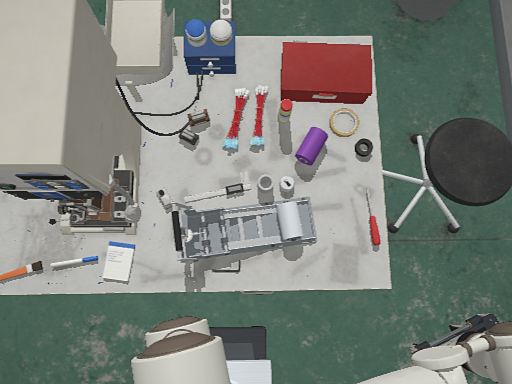

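View pics/wrist0.png

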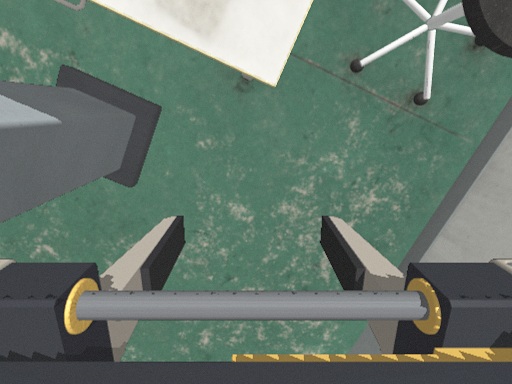

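The scene view shows the stand at (270,235) with a silver roller at (293,196). The top view shows the same roller at (290,220) and the yoke bar at (176,230). There are two candidates: the silver one on the apron at top (290,220) and the purple cylinder at top (311,146). The silver one fits "aluminium", lying across the apron. I'll confirm it in an enlarged crop.

Run:
```python
import cv2
a=cv2.imread("pics/top0.png")[170:280,155:335]; cv2.imwrite("pics/top0z.png",cv2.resize(a,None,fx=4.4,fy=4.4,interpolation=cv2.INTER_CUBIC))
a=cv2.imread("pics/scene0.png")[140:300,180:340]; cv2.imwrite("pics/scene0z.png",cv2.resize(a,None,fx=3.7,fy=3.7,interpolation=cv2.INTER_CUBIC))
```

```text
(no output)
```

View pics/top0z.png

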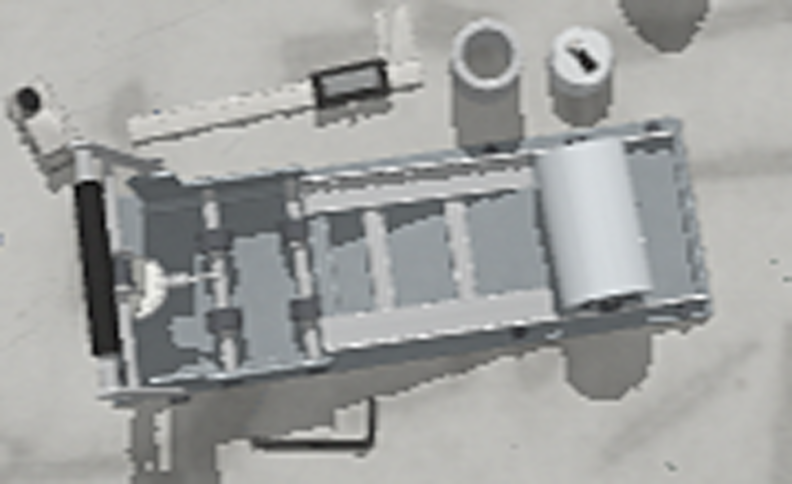

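View pics/scene0z.png

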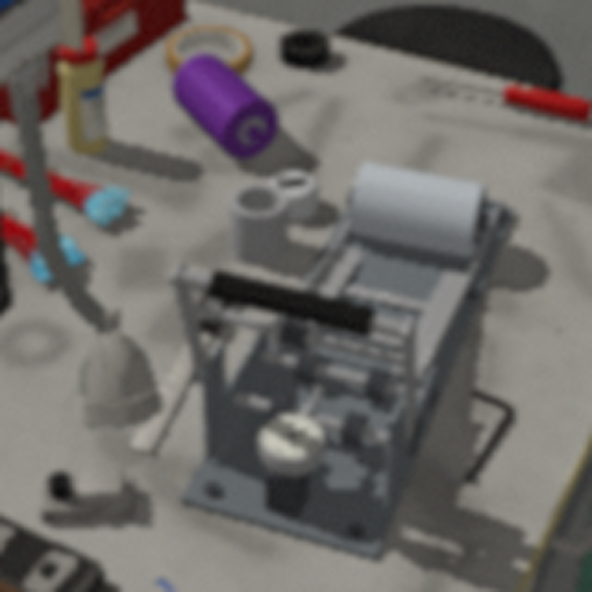

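```bash
cat > h.py <<'E'
import numpy as np,cv2
from workcell import bot
def ray(c,uv,z):
    R=np.array(c["R"]);t=np.array(c["t"]);o=-R.T@t
    d=R.T@np.array([(uv[0]-c["cx"])/c["fx"],(uv[1]-c["cy"])/c["fy"],1.])
    return o+d*(z-o[2])/d[2]
def proj(c,X):
    p=np.array(c["R"])@np.array(X)+np.array(c["t"]);return np.array([c["fx"]*p[0]/p[2]+c["cx"],c["fy"]*p[1]/p[2]+c["cy"]])
E
python3 - <<'E'
from h import *
c=bot.read_camera("top")
z=lambda u,v:(155+(u+.5)/4.4-.5,170+(v+.5)/4.4-.5)
for n,a,b,h in [("lip",(680,122),(712,316),.012),("bar",(90,180),(104,355),.175),("fax",(295,182),(313,355),.022),("rax",(210,190),(231,365),.028),("railtop",(302,190),(322,345),.03)]:
    A=ray(c,z(*a),h);B=ray(c,z(*b),h);d=B-A
    print(n,A.round(4),B.round(4),((A+B)/2).round(4),"len",np.linalg.norm(d).round(4),"ang of +x dir",np.degrees(np.arctan2(*( -A+B)[[1,0]])).round(2))
s=cv2.imread("pics/scene0.png")
g=cv2.inRange(c["pixels"],(200,190,180),(255,255,255))
E
```

```text
lip [ 0.6067 -0.2832  0.012 ] [ 0.4768 -0.2988  0.012 ] [ 0.5418 -0.291   0.012 ] len 0.1308 ang of +x dir -173.16
bar [0.5462 0.0842 0.175 ] [0.4461 0.0744 0.175 ] [0.4962 0.0793 0.175 ] len 0.1006 ang of +x dir -174.42
fax [ 0.5678 -0.0259  0.022 ] [ 0.4544 -0.0373  0.022 ] [ 0.5111 -0.0316  0.022 ] len 0.1139 ang of +x dir -174.27
rax [0.5623 0.0294 0.028 ] [0.4484 0.0151 0.028 ] [0.5053 0.0223 0.028 ] len 0.1147 ang of +x dir -172.88
railtop [ 0.5612 -0.0309  0.03  ] [ 0.4602 -0.0434  0.03  ] [ 0.5107 -0.0371  0.03  ] len 0.1017 ang of +x dir -172.91
```

Run:
```python
from h import *
from scipy.spatial.transform import Rotation as Ro
c=bot.read_camera("scene"); t=bot.read_camera("top")
for uv in [(215,305),(160,372),(60,312)]: print(uv,ray(c,uv,0).round(3),ray(c,uv,.04).round(3))
for uv in [(135,228),(138,205),(62,232)]: print("top",uv,ray(t,uv,0).round(3),ray(t,uv,.1).round(3))
for z in (.3,.5,.7): print("mach top-edge",z,ray(t,(113,190),z).round(3),ray(t,(113,100),z).round(3))
# stand pose
th=np.arctan2(.3703,-.0456); ex=np.array([np.cos(th),np.sin(th),0]); ey=np.array([-ex[1],ex[0],0])
O=np.array([.5418,-.291,0])+.263*ex; print("O",O,th)
S=lambda x,y,z:O+x*ex+y*ey+np.array([0,0,z])
for im,cc in (("scene",c),("top",t)):
    p=cc["pixels"].copy(); p=cv2.resize(p,None,fx=4,fy=4,interpolation=cv2.INTER_CUBIC)
    pts=[(-262,s*68,6) for s in(-1,1)]+[(-160,s*54,14) for s in(-1,1)]+[(-7,s*34,30) for s in(-1,1)]+[(111,s*50,173) for s in(-1,1)]+[(0,s*60,19)for s in(-1,1)]+[(135,s*68,6)for s in(-1,1)]+[(106,0,60)]
    for q in pts:
        u=proj(cc,S(*(np.array(q)/1000)));cv2.circle(p,tuple(int(v) for v in (u*4+1.5)),4,(0,0,255),1)
    p=p[600:1200,720:1360] if im=="scene" else p[660:1120,620:1340]
    cv2.imwrite(f"pics/{im}chk.png",p)
for tx in (ey,-ey):
    ty=np.cross([0,0,-1],tx); M=np.stack([tx,ty,[0,0,-1]],1); rv=Ro.from_matrix(M).as_rotvec()
    for q in [(-.26,0,.15),(-.26,0,.022),(-.04,0,.05),(.14,0,.25),(.14,0,.16),(.09,0,.16)]:
        j=bot.inverse_kinematics(S(*q),rv); print(q,None if j is None else np.round(j,2))
```

```text
(215, 305) [0.542 0.199 0.   ] [0.523 0.224 0.04 ]
(160, 372) [ 0.55   0.377 -0.   ] [0.531 0.391 0.04 ]
(60, 312) [0.832 0.377 0.   ] [0.796 0.391 0.04 ]
top (135, 228) [0.524 0.228 0.   ] [0.512 0.203 0.1  ]
top (138, 205) [0.592 0.222 0.   ] [0.575 0.197 0.1  ]
top (62, 232) [0.515 0.439 0.   ] [0.504 0.396 0.1  ]
mach top-edge 0.3 [0.575 0.204 0.3  ] [0.791 0.214 0.3  ]
mach top-edge 0.5 [0.532 0.142 0.5  ] [0.702 0.15  0.5  ]
mach top-edge 0.7 [0.49  0.081 0.7  ] [0.614 0.086 0.7  ]
O [ 0.50965609 -0.02997171  0.        ] 1.693322865932513
(-0.26, 0, 0.15) [-0.69  0.31  1.55 -0.    1.28  2.33]
(-0.26, 0, 0.022) [-0.69  0.47  1.62 -0.    1.05  2.33]
(-0.04, 0, 0.05) [-0.37  0.21  1.89 -0.    1.04  2.65]
(0.14, 0, 0.25) None
(0.14, 0, 0.16) None
(0.09, 0, 0.16) [-0.12  0.02  1.86 -0.    1.27  2.9 ]
(-0.26, 0, 0.15) [-0.69  0.31  1.55 -0.    1.28 -0.81]
(-0.26, 0, 0.022) [-0.69  0.47  1.62 -0.    1.05 -0.81]
(-0.04, 0, 0.05) [-0.37  0.21  1.89 -0.    1.04 -0.49]
(0.14, 0, 0.25) [-0.02 -0.05  1.74 -0.    1.45 -0.14]
(0.14, 0, 0.16) [-0.02  0.02  1.85 -0.    1.27 -0.14]
(0.09, 0, 0.16) [-0.12  0.02  1.86 -0.    1.27 -0.25]
```

View pics/scenechk.png

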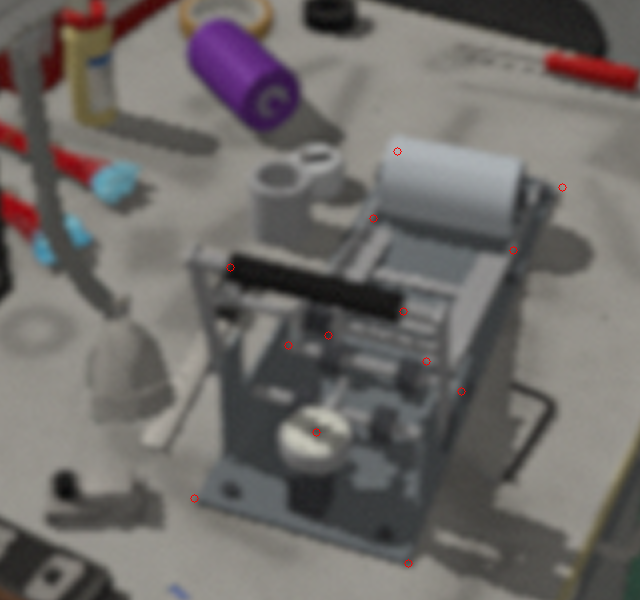

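View pics/topchk.png

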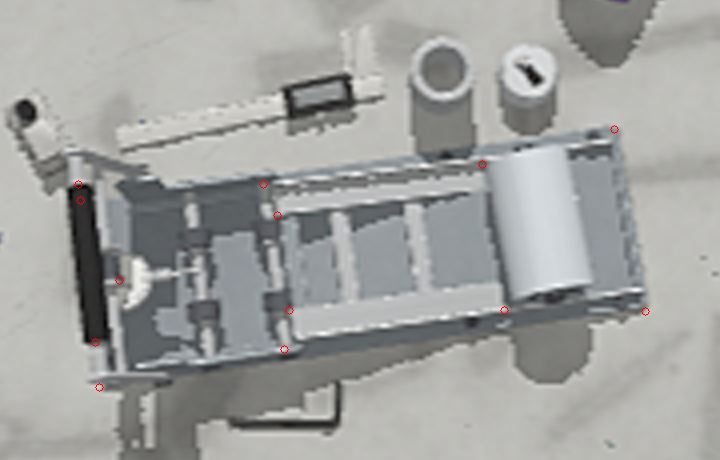

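```bash
cat >> h.py <<'E'
from scipy.spatial.transform import Rotation as Ro
th=np.arctan2(.3703,-.0456); ex=np.array([np.cos(th),np.sin(th),0]); ey=np.array([-ex[1],ex[0],0])
O=np.array([.5418,-.291,0])+.263*ex
S=lambda x,y,z:O+x*ex+y*ey+np.array([0,0,z])
inv=lambda P:np.array([(P-O)@ex,(P-O)@ey,P[2]])
def rv(tilt=0.): # tool x=-ey, fingertips lean to +ex by tilt
    z=np.array([0,0,-1])*np.cos(tilt)+ex*np.sin(tilt); tx=-ey
    return Ro.from_matrix(np.stack([tx,np.cross(z,tx),z],1)).as_rotvec()
def roller(c,z=.036,roi=None,name=None):
    p=c["pixels"];h=cv2.cvtColor(p,cv2.COLOR_BGR2HSV)
    m=cv2.inRange(h,(0,0,135),(180,45,255))
    if roi is not None:
        k=np.zeros_like(m);cv2.fillConvexPoly(k,np.int32([proj(c,S(*q)) for q in roi]),255);m&=k
    m=cv2.morphologyEx(m,cv2.MORPH_OPEN,np.ones((5,5)))
    cs,_=cv2.findContours(m,cv2.RETR_EXTERNAL,cv2.CHAIN_APPROX_NONE)
    b=max(cs,key=cv2.contourArea);r=cv2.minAreaRect(b)
    return r,inv(ray(c,r[0],z))
E
python3 - <<'E'
from h import *
t=bot.read_camera("top")
roi=[(-.256,-.056,.036),(-.256,.056,.036),(-.158,.056,.036),(-.158,-.056,.036)]
r,P=roller(t,roi=roi);print(r,P.round(4))
z=lambda u,v:((620+u)/4-.4,(660+v)/4-.4)
for zz in (.036,.045): print(inv(ray(t,z(540,222),zz)).round(4))
for a,b in [((490,158),(510,300)),((568,150),(590,285))]: print([inv(ray(t,z(*q),.04)).round(4).tolist() for q in (a,b)])
for q in [(-.275,.0,.12),(.15,0,.28),(.148,0,.155),(.08,0,.155)]:
    for tl in (0,.3): j=bot.inverse_kinematics(S(*q),rv(tl));print(q,tl,None if j is None else np.round(j,2))
E
```

```text
((292.9200134277344, 220.4399871826172), (39.59798049926758, 33.09259796142578), 81.8698959350586) [-0.2017 -0.0013  0.036 ]
[-0.1925 -0.0036  0.036 ]
[-0.1913 -0.0025  0.045 ]
[[-0.1636, -0.0536, 0.04], [-0.1624, 0.0489, 0.04]]
[[-0.22, -0.0518, 0.04], [-0.2201, 0.0461, 0.04]]
(-0.275, 0.0, 0.12) 0 [-0.7   0.36  1.55 -0.    1.23 -0.83]
(-0.275, 0.0, 0.12) 0.3 [-0.8   0.52  1.36  0.18  1.5  -0.96]
(0.15, 0, 0.28) 0 [-0.   -0.06  1.7  -0.    1.51 -0.12]
(0.15, 0, 0.28) 0.3 [-0.19 -0.06  1.72  0.28  1.57 -0.33]
(0.148, 0, 0.155) 0 [-0.01  0.03  1.85 -0.    1.26 -0.13]
(0.148, 0, 0.155) 0.3 [-0.2   0.04  1.87  0.29  1.33 -0.4 ]
(0.08, 0, 0.155) 0 [-0.14  0.02  1.86 -0.    1.26 -0.26]
(0.08, 0, 0.155) 0.3 [-0.32  0.07  1.85  0.28  1.37 -0.52]
```

Only the silver roller lies on the apron, so it is the aluminium one; the purple cylinder is the decoy. The roller's centre is near stand x = -0.192, y = -0.003, and its length measures about 100 mm as given. Next I'll move the fingers in behind it.

Run:
```python
from h import *
bot.goto(S(-.262,0,.13),rv())
bot.set_gripper(0.62,10)
bot.line_to(S(-.258,-.001,.024),max_speed=.12)
print(bot.current_clock(),inv(bot.current_ee_pos()).round(4),bot.current_contact_force().round(2) if hasattr(bot.current_contact_force(),'round') else bot.current_contact_force(),bot.current_opening())
for n in ("scene","top","wrist"):
    c=bot.read_camera(n);p=c["pixels"]
    if n=="scene":p=cv2.resize(p[130:300,180:360],None,fx=3.3,fy=3.3,interpolation=cv2.INTER_CUBIC)
    if n=="top":p=cv2.resize(p[165:275,155:335],None,fx=4,fy=4,interpolation=cv2.INTER_CUBIC)
    cv2.imwrite(f"pics/{n}1.png",p)
```

```text
3.5333 [-0.2586 -0.0016  0.025 ] [ 0.33 -0.38 -0.34] 0.61967285888373
```

View pics/scene1.png

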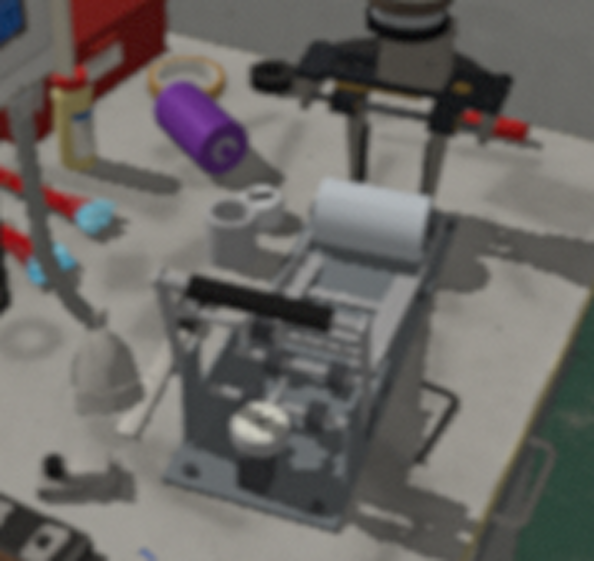

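View pics/wrist1.png

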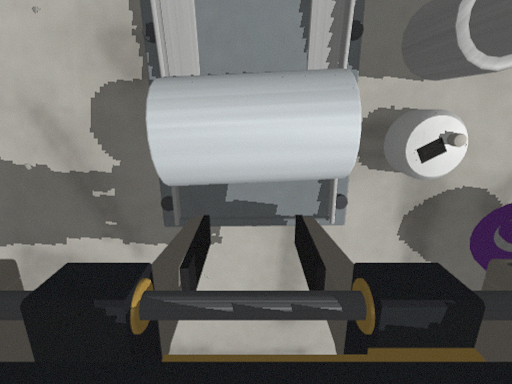

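The wrist view shows the roller square across the apron, with its sides at (150..360, 70..185). Both fingertips are behind it, centred on it at x≈253 px. I'll push it halfway up the ramp and check.

Run:
```python
from h import *
def st(m): print(m,round(bot.current_clock(),2),inv(bot.current_ee_pos()).round(4),np.round(bot.current_contact_force(),2))
bot.line_to(S(-.206,-.001,.024),max_speed=.03);st("foot")
bot.line_to(S(-.110,-.001,.039),max_speed=.035);st("mid")
for n in ("scene","wrist"):
    c=bot.read_camera(n);p=c["pixels"]
    if n=="scene":p=cv2.resize(p[130:300,180:360],None,fx=3.3,fy=3.3,interpolation=cv2.INTER_CUBIC)
    cv2.imwrite(f"pics/{n}2.png",p)
```

```text
foot 5.57 [-0.2062 -0.001   0.024 ] [ 0.02 -0.28 -0.41]
mid 8.49 [-0.1102 -0.001   0.039 ] [ 1.04 -3.3   2.4 ]
```

View pics/scene2.png

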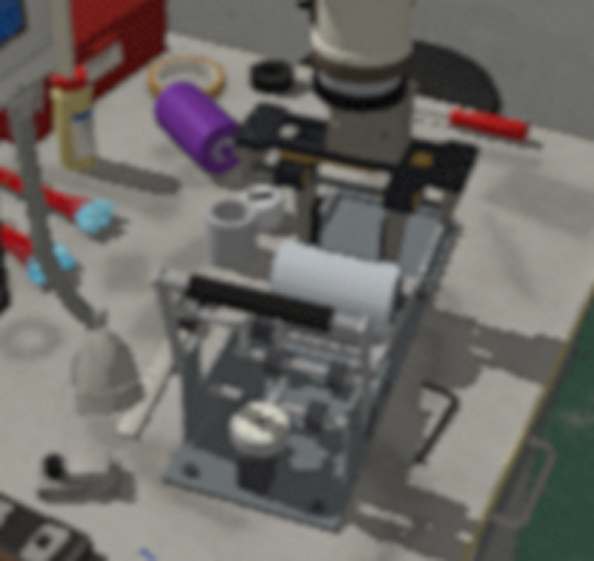

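View pics/wrist2.png

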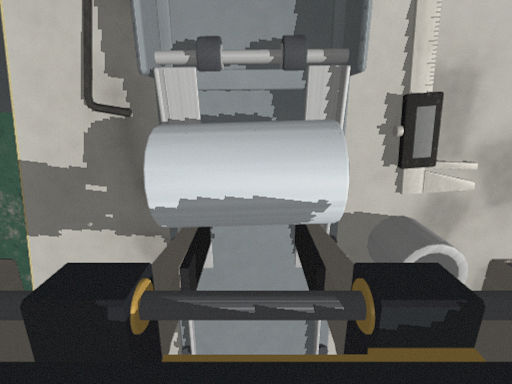

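The roller is halfway up, square and resting against both fingertips (wrist view, lower edge at row 225). The push force is about 4 N. I'll push on over the front wheels.

Run:
```python
from h import *
def st(m): print(m,round(bot.current_clock(),2),inv(bot.current_ee_pos()).round(4),np.round(bot.current_contact_force(),2))
bot.line_to(S(-.055,-.001,.048),max_speed=.035);st("near top")
bot.line_to(S(-.033,-.001,.051),max_speed=.025);st("top")
bot.hold(.4);st("h")
for n in ("scene","wrist"):
    c=bot.read_camera(n);p=c["pixels"]
    if n=="scene":p=cv2.resize(p[130:300,180:360],None,fx=3.3,fy=3.3,interpolation=cv2.INTER_CUBIC)
    cv2.imwrite(f"pics/{n}3.png",p)
```

```text
near top 10.33 [-0.0551 -0.0009  0.0479] [ 0.59 -4.44  2.75]
top 11.38 [-0.033 -0.001  0.051] [-0.42 -0.14  0.24]
h 11.78 [-0.033 -0.001  0.051] [-0.98 -0.35 -0.54]
```

View pics/scene3.png

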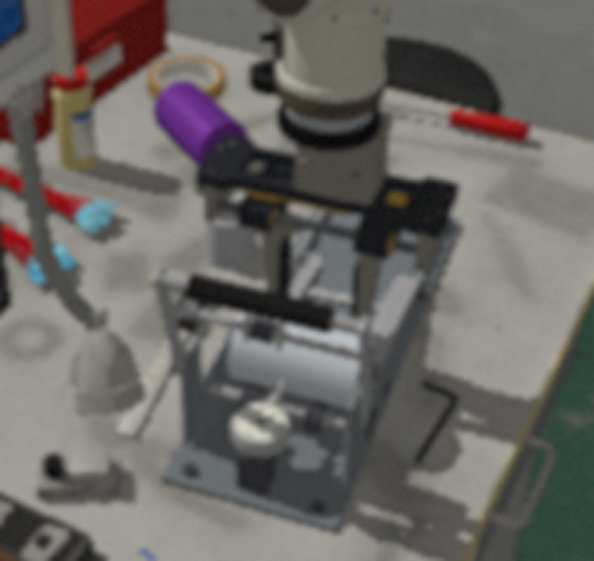

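View pics/wrist3.png

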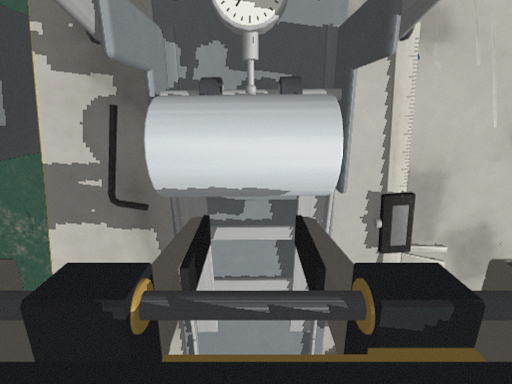

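Run:
```python
from h import *
t=bot.read_camera("top");s=bot.read_camera("scene");w=bot.read_camera("wrist")
for z in (.3,.4,.5,.6,.7,.8):
    X=ray(t,(113,190),z); print(z,X.round(3),proj(s,X).round(0), proj(s,[X[0],X[1],.3]).round(0))
for uv in ((245,145),(245,143)): print("roller wrist",inv(ray(w,uv,.056)).round(4))
```

```text
0.3 [0.575 0.204 0.3  ] [189. 193.] [189. 193.]
0.4 [0.553 0.173 0.4  ] [204. 139.] [208. 188.]
0.5 [0.532 0.142 0.5  ] [222.  78.] [227. 183.]
0.6 [0.511 0.112 0.6  ] [242.   6.] [245. 178.]
0.7 [0.49  0.081 0.7  ] [266. -78.] [262. 173.]
0.8 [0.468 0.05  0.8  ] [ 294. -178.] [278. 169.]
roller wrist [0.0245 0.0035 0.056 ]
roller wrist [0.0257 0.0035 0.056 ]
```

Run:
```python
import cv2
a=cv2.imread("pics/top0.png")[100:290,0:200]; cv2.imwrite("pics/topm.png",cv2.resize(a,None,fx=3,fy=3,interpolation=cv2.INTER_CUBIC))
```

```text
(no output)
```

View pics/topm.png

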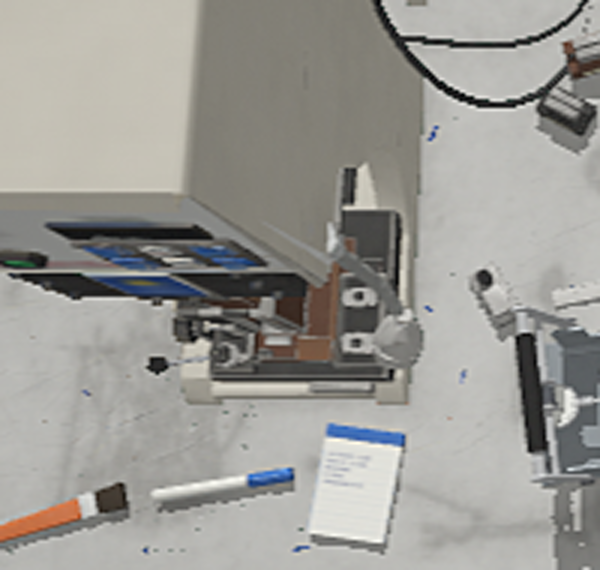

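The roller is seated: the wrist ray gives stand x = 0.0245 against a target of 0.0235, and y = 0.0035. The machine's side wall is at world y≈0.22, so there is room behind the yoke with the hand tilted. I'll retreat, pass over the yoke and go in behind its bar.

Run:
```python
from h import *
def st(m): print(m,round(bot.current_clock(),2),inv(bot.current_ee_pos()).round(4),np.round(bot.current_contact_force(),2))
bot.line_to(S(-.055,-.001,.055),max_speed=.06)
bot.line_to(S(-.05,0,.27),max_speed=.15)
bot.set_gripper(0.0,10)
bot.line_to(S(.162,0,.27),rot=rv(.3),max_speed=.12);st("over")
bot.line_to(S(.16,0,.148),max_speed=.08);st("down")
for n in ("scene","top","wrist"):
    c=bot.read_camera(n);p=c["pixels"]
    if n=="scene":p=cv2.resize(p[130:300,180:360],None,fx=3.3,fy=3.3,interpolation=cv2.INTER_CUBIC)
    cv2.imwrite(f"pics/{n}4.png",p)
```

```text
over 16.96 [ 1.617e-01 -1.000e-04  2.700e-01] [0.85 0.25 0.03]
down 18.63 [ 0.1599 -0.0004  0.1485] [-0.57  1.02 -0.01]
```

View pics/scene4.png

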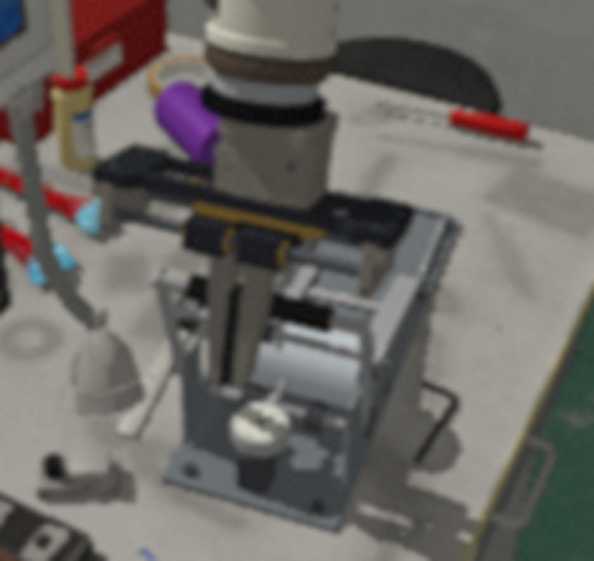

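View pics/wrist4.png

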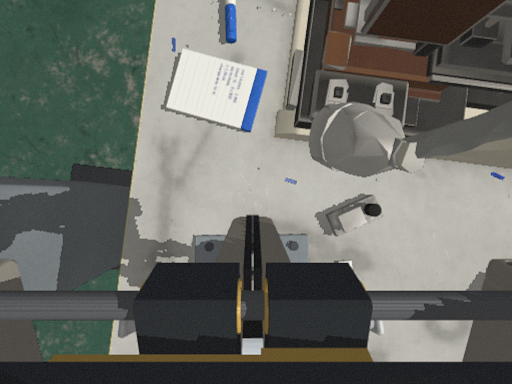

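The scene view shows the closed fingers at (240,320) behind the yoke bar, with the roller seated at (310,375). The wrist view is clear of the lamp. I'll push the bar past upright.

Run:
```python
from h import *
def st(m): print(m,round(bot.current_clock(),2),inv(bot.current_ee_pos()).round(4),np.round(bot.current_contact_force(),2))
bot.line_to(S(.125,0,.148),max_speed=.06);st("a")
bot.line_to(S(.096,0,.150),max_speed=.05);st("b")
bot.line_to(S(.085,0,.152),max_speed=.05);st("c")
for i in range(2):
    bot.hold(1.0 if i else .2)
    c=bot.read_camera("scene");p=cv2.resize(c["pixels"][130:300,180:360],None,fx=2.2,fy=2.2,interpolation=cv2.INTER_CUBIC)
    q=p if i==0 else np.hstack([q,p])
cv2.imwrite("pics/scene5.png",q)
```

```text
a 19.52 [1.248e-01 1.000e-04 1.478e-01] [-0.09  0.25  0.55]
b 20.25 [9.590e-02 1.000e-04 1.499e-01] [ 0.04 -0.42 -0.44]
c 20.62 [ 8.470e-02 -1.000e-04  1.521e-01] [ 0.88  0.06 -0.73]
```

View pics/scene5.png

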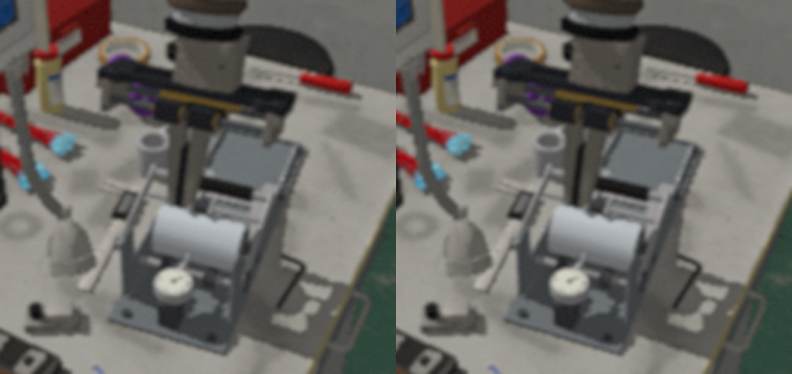

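The yoke has gone over; its bar is now on the ramp side, and the two pictures 1 s apart look the same. I'll raise the hand clear and verify.

Run:
```python
from h import *
bot.line_to(S(.075,0,.32),max_speed=.12)
bot.line_to(S(-.03,0.0,.36),rot=rv(0),max_speed=.12)
w=bot.read_camera("wrist");cv2.imwrite("pics/wrist6.png",w["pixels"])
bot.goto(S(-.25,.0,.33),rv(0))
t=bot.read_camera("top");s=bot.read_camera("scene")
cv2.imwrite("pics/top6.png",cv2.resize(t["pixels"][165:275,155:335],None,fx=4.4,fy=4.4,interpolation=cv2.INTER_CUBIC))
cv2.imwrite("pics/scene6.png",cv2.resize(s["pixels"][150:290,220:340],None,fx=4.2,fy=4.2,interpolation=cv2.INTER_CUBIC))
# expected yoke bar at 1.57: angle from vertical (-15deg back)
for a in (1.45,1.57,1.65):
    g=a-np.radians(15);X=S(.084-.105*np.sin(g),0,.072+.105*np.cos(g))
    print(a,"bar scene",((proj(s,X)-[220,150])*4.2).round(0),"top",((proj(t,X)-[155,165])*4.4).round(0),"wrist",proj(w,X).round(0))
print("seat", proj(w,S(.0235,0,.054)).round(0),bot.current_clock(),np.round(bot.current_contact_force(),2))
```

```text
1.45 bar scene [234. 256.] top [315. 271.] wrist [253. 151.]
1.57 bar scene [236. 268.] top [322. 273.] wrist [253. 152.]
1.65 bar scene [236. 277.] top [325. 274.] wrist [253. 152.]
seat [253. 124.] 25.6 [-0.27 -0.34  0.03]
```

View pics/scene6.png

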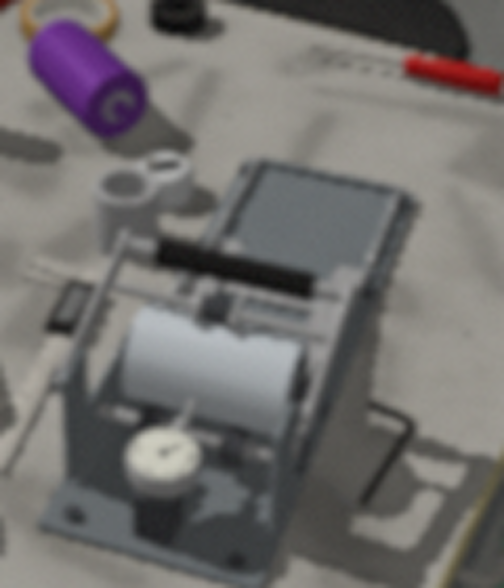

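View pics/wrist6.png

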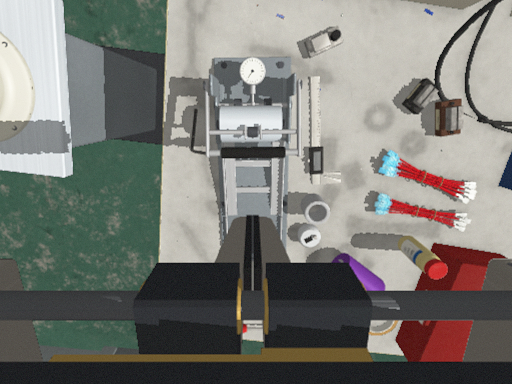

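View pics/top6.png

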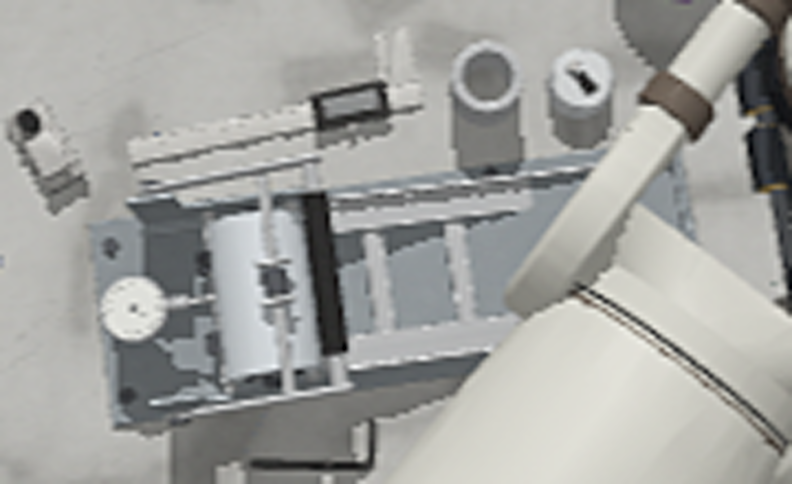

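The scene view shows the bar centre at (234,267) against a predicted (236,268) for 1.57 rad. The yoke's small wheel sits on the seated roller at (215,305). The bystanders are where they were in the first top view, and the hand is clear, so I'll hand in.

Run:
```python
from workcell import bot
bot.hold(.3); bot.job_done(); print(bot.current_clock())
```

```text
the job is handed in; nothing more can be done
the job is handed in; nothing more can be done
```

The job is done and handed in at about 26 s of the 48 s allowed; no verdict was reported.

- **Roller:** I pushed the silver roller up the ramp from behind with two fingertips. The force readings, taken only where I stopped, were at most about 5 N. It dropped in between the wheel pairs. The wrist view put its centre within about 1–2 mm of the seat along the stand and 3.5 mm across it.
- **Yoke:** I tipped the hold-down yoke past upright with the closed fingers, and it fell onto the roller by itself. In the last scene view its bar was within 2 px, in an image enlarged 4.2×, of where 1.57 rad would put it. The small wheel was on the roller.
- **Bystanders:** They look unmoved in the last pictures, and the hand was clear of everything, with the force reading near zero.
- **Not measured:** I judged the wheel's force on the roller and the roller's final height only from the pictures. None of my checks failed or disagreed.

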